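# Unclip the drilling template and fit it on the jig

## Task

Take the white drilling template out of its sloping plywood rack by squeezing the springy tab of its handle inward so that it unclips, and lift it straight out of its pocket. Then lower it, kept level and without letting it drop, over the two guide pins of the aluminium drilling jig until it is fully home on the jig, and let go of it. Leave everything else on the bench where it is.

Things in the scene. Friction and masses are not known exactly. Their poses are not given: they have to be found in the camera images.
- plate: The drilling template: white plastic plate 90 (its x) by 160 (its y) by 10 mm, about 0.26 kg, bow handle on top. Origin: centre of the underside; z: plate normal, handle side. At the start it lies in the rack's pocket: z leans 35 deg (0.611 rad) from vertical towards the robot's side, x points up the slope, y level. The tab's foot hangs 15 mm below the underside (y -10 to 10 mm).
- grip (a point): Middle of the handle, 34 mm above the centre of the plate's underside; axes as the plate's. The handle is an upside-down U, 40 mm wide in y, top at 60 mm: rigid leg with outer face at x -17 mm, bridge (z 54 to 60), springy tab at the +x side. Pinch along the plate's x, z 14 to 54 mm: squeezed fully in it is 34 mm across, faces at x -17 and +17 mm. Gripped along y it does not unclip.
- tab_end (a point): Outer face of the springy tab near its lower end, 14 mm above the plate's underside. At rest the tab splays out, so the handle is 40 mm across here; squeezed in, this point is at the plate's x = 17 mm.
- tab (a joint): Springy tab, hinged at the bridge 55 mm above the plate's underside: 0 at rest (hooked), 0.15 rad squeezed fully in. The hook on its foot catches under a keeper in the rack, is free beyond about 0.08 rad, and must stay squeezed while the plate is lifted out. Full squeeze takes about 6 N near its lower end; a grip of 20 to 30 N holds it in and carries the plate.
- hole_a (a point): Guide hole at the plate's y = +60 mm, x = 0, level of the underside: 14.4 mm across, through, chamfered on top only.
- hole_b (a point): The equal guide hole at the plate's y = -60 mm.
- rack: Sloping plywood rack, fixed to the bench, 190 mm wide (its y), 140 mm deep (its x), 110 mm high. Origin: under its middle at bench level. Its face rises towards its +x by 35 deg from level, so it faces up and towards the robot's side. The plate lies in the pocket of this face.
- rack_seat (a point): Centre of the pocket's floor, 72 mm above the bench: the plate's origin lies here within 3 mm when clipped in. Pocket walls rise 7 mm, about 1.5 mm clear of the plate all round, so the plate comes out only along the slope's normal (35 deg from vertical); 30 mm along it clears the foot.
- jig: Aluminium drilling jig, fixed: base 110 (x) by 200 (y) by 12 mm; two shoulders, 90 by 36 mm, tops 42 mm above the bench, centred at y +62 and -62 mm; between them two oak rails 200 mm long along x, tops at 40 mm, 44 mm apart for the tab's foot. Origin: under its middle at bench level, z up. The plate goes on with its y along the jig's y, either way round.
- jig_top (a point): Middle of the jig, level with its shoulders' tops (42 mm above the bench): the plate's origin comes here when fully home. Axes as the jig's.
- pin_a (a point): Tip of the steel guide pin at the jig's +y side, 77 mm above the bench. The pin is 12 mm thick, stands 35 mm above the shoulder; its top 10 mm taper to 5 mm.
- pin_b (a point): Tip of the other, equal guide pin at the jig's -y side, 120 mm from the first.
- chisel: Bystander: a hand tool with a round handle, about 200 mm long, lying on the bench. Origin: the centre of its underside.
- tape_roll: Bystander: a roll of tape, 64 mm across, 22 mm high. Origin: the centre of its underside.
- calculator: Bystander: black pocket calculator, 145 by 75 by 14 mm. Origin: the centre of its underside.
- offcut: Bystander: oak offcut, 160 by 45 by 28 mm. Origin: the centre of its underside.
There are look-alikes about, which are no part of the job. Leave any black or green look-alike of the plate alone.

How it is judged (in metres and radians):
On the way, in this order (a step that is already met when the one before it is completed fails the run):
1. the tab is squeezed in while the plate still lies in the rack (value of joint tab above 0.09 rad and distance between plate and rack_seat below 0.008 m), for 0.05 s.
2. the plate is lifted clear of the rack, held by the fingers (distance between plate and rack_seat above 0.08 m and contact force between the fingers and plate above 0.5 N), for 0.2 s.
At the end, for the whole second after the job is handed in: The template lies fully home on the jig's shoulders with both pins through its guide holes: its origin within 4 mm sideways of jig_top and at most 2.5 mm above it, handle up, level within 0.04 rad, its long side along the jig's within 0.06 rad, the tab sprung back, at rest (horizontal distance between plate and jig_top below 0.004 m and z of plate in the frame of jig between 0.039 and 0.0445 m and angle between plate's own z axis and vertical below 0.04 rad and angle between the y axis of plate and the y axis of jig, either way round below 0.06 rad and linear speed of plate below 0.02 m/s and value of joint tab below 0.03 rad); the robot touches nothing.
It fails at once if a bystander is moved by more than 25 mm (distance of any of chisel, tape_roll, calculator, offcut from where it was at the start of the episode above 0.025 m).
It fails at once if the template is tilted by more than 0.2 rad while it is on the pins (horizontal distance between plate and jig_top below 0.03 m and z of plate in the frame of jig below 0.074 m and angle between plate's own z axis and vertical above 0.2 rad).
It fails at once if the template is dropped or slammed onto the jig (faster than 0.4 m/s within 35 mm of the pins' tips or below) (horizontal distance between plate and jig_top below 0.06 m and z of plate in the frame of jig below 0.11 m and linear speed of plate above 0.4 m/s).
It also fails if it takes over 54 s, if anything falls off the work surface, if the arm or the gripper's body presses on something with over 40 N, if the wrist force passes 120 N, or if a joint passes its speed limit or range.

## Robot

A 7-joint arm with a two-finger parallel gripper is mounted at the origin on the work surface. World frame = base frame: x ahead of the robot, y to its left, z up, the work surface at z = 0. Lengths are in m, angles in degrees, forces in N, time in s.
With the tool pointing down it reaches from about 0.425 to 0.875 m from the base axis. Payload 4.7 kg.
Tool frame: the origin (TCP) lies on the mounting face of the last link; the fingertips stand tcp_to_tips ahead of it and the grasp point (between the pads) lies 164 mm ahead of it (tcp_to_tips is the distance from the TCP to the fingertips, in m); z points along the fingers, y is the line along which they close (so a half turn about z gives the same grasp; the last joint's range is limited). The gripper opens to 87 mm and grips with 3 to 60 N. Pads are 19 mm wide; open, the fingers measure 117 mm over their backs; the gripper's body (75 mm by 190 mm) begins 51 mm behind the grasp point.
Start: joints at [-63.134, 18.392, -4.016, 83.108, 1.295, 78.541, -3.26], TCP at [0.286, 0.584, 0.405] pointing down, gripper open.
Joint ranges: [-163.93, 163.93], [-17.29, 119.83], [-79.2, 71.16], [3.27, 140.29], [-89.18, 269.18], [5.43, 117.66], [-154.24, 154.24]. Speed limits (degrees/s): [147.25, 147.25, 180, 180, 180, 180, 180].

## Interface

Orientations are given as [roll, pitch, yaw] about the fixed x, y, z axes, in that order (R = Rz(yaw) Ry(pitch) Rx(roll)).
In Python, from cell import get_obs, read_camera, sign_off, tcp_to_tips gives the robot as it stands.
- The arm moves only by the tool drive_tool, never from a script. Its argument "rows" is one flat list of numbers, 7 for each row, row after row: the shift along the tool's x, y, z in m, then the turn, a rotation vector about the tool's x, y, z in rad, then the gripper command: -1 is shut, 1 is fully open, values between are in proportion. In form: [tx, ty, tz, rx, ry, rz, fingers, tx, ty, tz, rx, ry, rz, fingers, ...]. A call has 1 to 5 rows; each row shifts and turns the commanded pose from where the row before left it, along the tool's axes as they then stand; what a row does not reach is not made up. A row lasts 1/8 s, in which the tool goes at most 62.5 mm and 10.7 degrees, less where a joint would pass 70% of its speed; a pose out of reach is approached as far as the arm can. A call is refused whole if a number of a shift passes 0.0625 or a number of a turn 0.188, either way. A call with a gripper value outside its range is refused whole. The fingers move at their own pace and stop on an object; "grip_force" is the grip in N (left out, the last holds). Time passes only in rows, so rows that do not move let the fingers close. It gives the time, the measured TCP pose, the force, the opening and the grip force at its end, in the units of the state.
- get_obs(): the state, without advancing time (a new reading comes with each control period).
- read_camera(name): name is "side" or "top" or "wrist"; returns a dict with "color" (384x512x3 uint8, blue, green, red), "fov_y" (degrees; the focal length in pixels is half the picture's height over the tangent of half this angle, whatever the lens; pixels are square), "cx", "cy" (the principal point, pixels), "cam_to_world" (4x4, takes a point from camera to world coordinates); the wrist camera has in their place "mount" (4x4, takes a point from camera to tool coordinates, whose origin is the TCP and whose axes are the flange's). Camera axes: x right, y up, looking along -z (the intrinsics and any distortion apply to the point x, -y, -z); pixel columns grow to the right and rows downward; lengths in m; the calibration is good to about 2 mm. A picture is of the moment at which its call begins: read the wrist's pose just before it. There is no depth.
- sign_off(): hands the job in; it is judged then, once.
The state is a dict: "time_s": time; "qpos": joint angles; "joint_velocities": joint speeds; "effort": joint torques, N m; "tool_pos": TCP position; "tool_rot": TCP orientation; "force": force on the tool from outside, world axes, zero at the start; "wrist_torque": the same for the moment, N m; "grip_width": finger opening in m; "grasp_force": force on a finger pad.
Only numpy, scipy, OpenCV 4.12 (cv2) and the standard library are available. Lean on these libraries where they do the work, as an engineer would, in place of code of your own. Each camera call takes 0.05 s, during which the arm holds its last target. There are 200 camera calls.

## Working session

There is one attempt and no reset: what is moved stays moved. The work goes in short steps, Python scripts to look and compute and a tool call to move; the robot and the scene stay as the last step left them, time stands still between calls to the robot, and variables do not carry over. Pictures are saved under pics/ and viewed, at most 10 in all, crops included, and the job is handed in when it is done.

Besides the shell and the picture viewer there is one more tool, called by a JSON object that holds its "op" and its "data". drive_tool: Moves the arm, as the interface text tells. Its arguments: {"type":"object","properties":{"rows":{"type":"array","items":{"type":"number"}},"grip_force":{"type":"number"}},"required":["rows"]}

```bash
mkdir -p pics; ls
python3 - <<'E'
from cell import *
import cv2,numpy as np
o=get_obs();print(o, tcp_to_tips)
for n in("side","top"):
    c=read_camera(n);print({k:v for k,v in c.items() if k!="color"})
    cv2.imwrite(f"pics/{n}0.png",c["color"])
    np.save(f"pics/{n}0.npy",c,allow_pickle=True)
E
```

```text
pics
{'time_s': 0.0, 'qpos': array([-63.1335866 ,  18.44016863,  -4.01647563,  83.17613399,
         1.29520645,  78.53977591,  -3.25962701]), 'joint_velocities': array([-0.05928459,  0.08035948, -0.03266271, -0.03245728, -0.0194633 ,
        0.0512227 ,  0.01469271]), 'effort': array([-3.26251495e-06, -4.91284096e+01, -4.03846046e-01, -3.12526739e+01,
       -6.39551715e-02,  4.41391964e-02,  1.67522103e-04]), 'tool_pos': array([0.28546891, 0.58372856, 0.40363793]), 'tool_rot': array([-1.79889181e+02,  5.65717040e-03,  1.53944679e+02]), 'force': array([-0.17688653, -0.21521211, -0.66622009]), 'wrist_torque': array([0.001459  , 0.00597858, 0.02364059]), 'grasp_force': 0.0, 'grip_width': 0.08711685410816128} 0.1822
{'fov_y': 47.29674317182906, 'cx': 258.22724064037584, 'cy': 185.67179112074942, 'cam_to_world': array([[ 0.68209697,  0.43304765, -0.58924821, -0.28393846],
       [-0.73116551,  0.41695151, -0.53995226, -0.71150705],
       [ 0.01186287,  0.79913777,  0.60103087,  0.88796127],
       [ 0.        ,  0.        ,  0.        ,  1.        ]])}
{'fov_y': 46.96618857342623, 'cx': 250.3550193634448, 'cy': 189.47867628347313, 'cam_to_world': array([[ 9.40812898e-02,  9.75503682e-01, -1.98849887e-01,
         2.24400463e-01],
       [-9.95564050e-01,  9.23793568e-02, -1.78403279e-02,
        -1.98689049e-02],
       [ 9.66319122e-04,  1.99646240e-01,  9.79867565e-01,
         1.38911703e+00],
       [ 0.00000000e+00,  0.00000000e+00,  0.00000000e+00,
         1.00000000e+00]])}
```

View pics/top0.png

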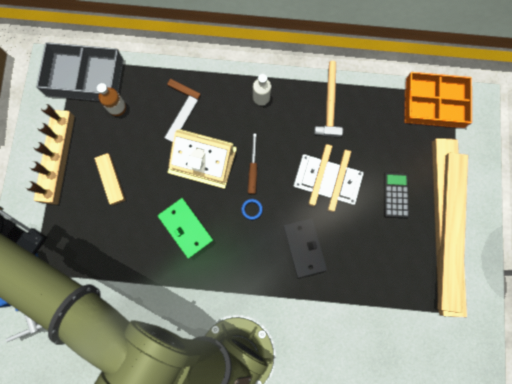

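View pics/side0.png

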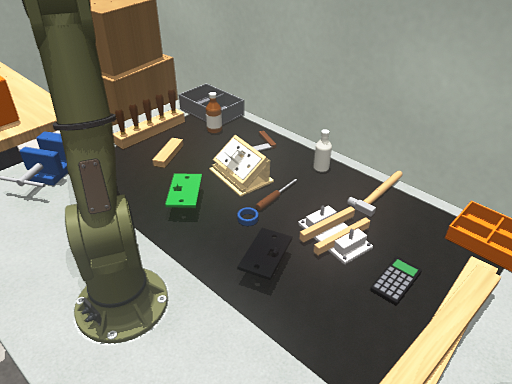

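Run:
```python
import cv2,numpy as np
t=cv2.imread("pics/top0.png");s=cv2.imread("pics/side0.png")
def cr(i,x,y,w,h,k):
    return cv2.resize(i[y:y+h,x:x+w],None,fx=k,fy=k,interpolation=cv2.INTER_CUBIC)
# each tile 80x60 at x5
im=np.vstack([np.hstack([cr(t,162,126,80,60,5),cr(t,290,142,80,60,5)]),np.hstack([cr(s,202,134,80,60,5),cr(s,296,202,80,60,5)])])
cv2.imwrite("pics/crop0.png",im)
```

```text
(no output)
```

View pics/crop0.png

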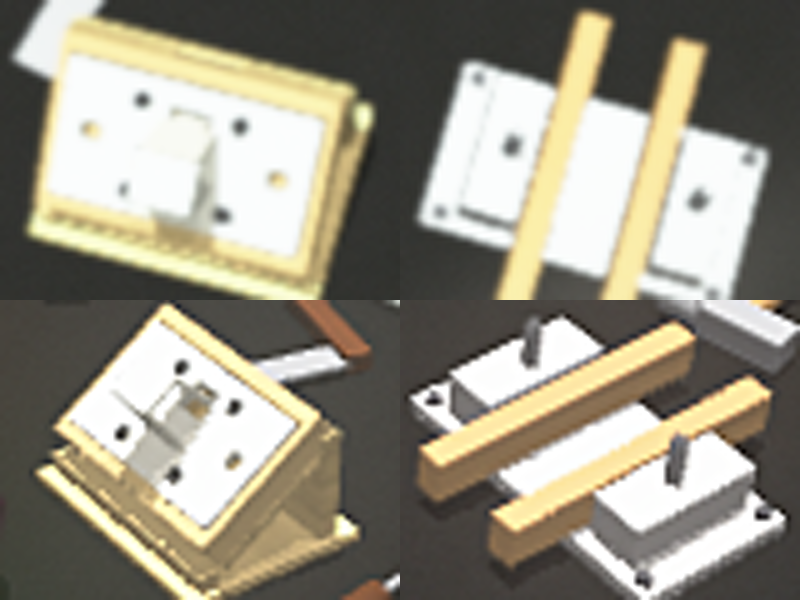

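```bash
cat > h.py <<'E'
import numpy as np, cv2
from scipy.optimize import least_squares
from scipy.spatial.transform import Rotation as R
def proj(c,P,T=None):
    T=c["cam_to_world"] if T is None else T
    f=192/np.tan(np.radians(c["fov_y"])/2)
    q=(np.atleast_2d(P)-T[:3,3])@T[:3,:3]
    return np.c_[c["cx"]+f*q[:,0]/-q[:,2], c["cy"]-f*q[:,1]/-q[:,2]]
def plateR(yaw): return R.from_euler('ZY',[yaw,-35],degrees=True)  # z leans to -x
def jigR(yaw): return R.from_euler('Z',yaw,degrees=True)
def fit(Rf,z,obs,x0):
    # obs: list of (cam,T,objpts,pix)
    fun=lambda p:np.concatenate([(proj(c,Rf(p[2]).apply(P)+[p[0],p[1],z],T)-px).ravel() for c,T,P,px in obs])
    s=least_squares(fun,x0,x_scale=[.01,.01,1],loss='soft_l1'); return s.x,fun(s.x).reshape(-1,2)
E
python3 - <<'E'
from h import *
t=np.load("pics/top0.npy",allow_pickle=True).item();s=np.load("pics/side0.npy",allow_pickle=True).item()
cv=lambda a,x,y,X,Y:(np.array(a,float)-[X,Y]+.5)/5-.5+[x,y]
cor=np.array([[.045,.08,.01],[.045,-.08,.01],[-.045,-.08,.01],[-.045,.08,.01]])
hol=np.array([[0,.06,.01],[0,-.06,.01]])
pt=cv([[70,52],[328,115],[297,260],[48,195],[92,130],[278,180]],162,126,0,0)
ps=cv([[180,326],[298,428],[207,528],[68,428],[233,461]],202,134,0,300)
for nm,ob in(("both",[0,1]),("top",[0]),("side",[1])):
    O=[(t,None,np.vstack([cor,hol]),pt),(s,None,np.vstack([cor,hol[1:]]),ps)]
    x,r=fit(plateR,.072,[O[i] for i in ob],[.6,.1,-15]);print(nm,x.round(4));print(r.round(1).tolist())
pin=np.array([[0,.06,.077],[0,-.06,.077]])
J=[(t,None,np.vstack([pin,[[.055,.1,.012],[.055,-.1,.012],[-.055,.1,.012]]]),cv([[512,146],[699,200],[465,62],[768,150],[418,225]],290,142,400,0)) ,(s,None,pin,cv([[534,322],[680,440]],296,202,400,300))]
J[0]=(t,None,J[0][2],cv([[912-400,146],[699,200],[465,62],[768,150],[418,225]],290,142,400,0))
for nm,ob in(("both",[0,1]),("top",[0]),("side",[1])):
    x,r=fit(jigR,0,[J[i] for i in ob],[.6,-.2,-15]);print(nm,x.round(4));print(r.round(1).tolist())
E
```

```text
both [ 0.5817  0.1699 -9.8684]
[[0.5, 0.8], [-0.4, 1.5], [0.1, -0.6], [0.6, -0.8], [0.1, 0.5], [0.4, 0.5], [-4.4, -1.3], [0.1, -1.2], [-0.1, -0.4], [0.8, -2.4], [0.2, -0.3]]
top [ 0.5829  0.1708 -9.4191]
[[0.1, 0.6], [-0.7, 0.9], [0.0, -1.1], [0.4, -0.9], [-0.1, 0.3], [0.2, -0.0]]
side [  0.5778   0.1653 -10.3697]
[[-4.0, -0.5], [0.2, -0.1], [-0.2, 0.7], [1.0, -1.6], [0.3, 0.8]]
both [  0.5585  -0.2394 -11.8405]
[[0.9, -1.3], [1.5, -0.7], [0.2, 1.1], [-0.4, 1.3], [0.1, 0.3], [-0.6, -0.9], [-0.4, -1.4]]
top [  0.5588  -0.2379 -11.9265]
[[0.5, -1.5], [1.0, -0.8], [-0.2, 0.9], [-0.8, 1.2], [-0.3, 0.1]]
side [  0.5553  -0.2434 -12.5657]
[[0.0, 0.1], [-0.0, -0.1]]
```

```bash
cat >> h.py <<'E'
from scipy.linalg import logm,expm
from cell import get_obs
def mat(rot,p):
    T=np.eye(4);T[:3,:3]=rot.as_matrix();T[:3,3]=p;return T
def pose(o): return mat(R.from_euler('xyz',o["tool_rot"],degrees=True),o["tool_pos"])
F=R.from_matrix(np.array([[0,1,0],[1,0,0],[0,0,-1.]]))  # tool axes in plate frame: x=py,y=px,z=-pz
def plan(target,n=None,show=False):
    T=pose(get_obs());X=np.linalg.inv(T)@target
    r=R.from_matrix(X[:3,:3]).as_rotvec();a=np.degrees(np.linalg.norm(r))
    L=np.real(logm(X)); 
    if n is None: n=int(max(np.ceil(a/9.5),np.ceil(np.linalg.norm(L[:3,3])/.058),1))
    S=expm(L/n); row=np.r_[S[:3,3],R.from_matrix(S[:3,:3]).as_rotvec()]
    print("n",n,"row",row.round(4).tolist(),"total t",X[:3,3].round(4),"rotdeg",np.degrees(r).round(2))
    if show:
        for i in range(n+1): print((T@expm(L*i/n))[:3,3].round(3))
def over(Rf,p,z,h): # target TCP h metres along plate z above plate origin (p, z)
    r=Rf(p[2]); return mat(r*F, r.apply([0,0,h])+[p[0],p[1],z])
E
python3 -c "
from h import *
plan(over(plateR,[.582,.170,-9.7],.072,.30),show=True)"
```

```text
n 9 row [-0.0454, -0.0139, 0.0095, -0.0583, -0.0434, 0.1381] total t [-0.283  -0.2898  0.0866] rotdeg [-30.07 -22.39  71.24]
[0.285 0.584 0.404]
[0.32  0.551 0.394]
[0.351 0.515 0.386]
[0.376 0.474 0.378]
[0.397 0.431 0.37 ]
[0.411 0.386 0.362]
[0.42  0.339 0.353]
[0.423 0.292 0.343]
[0.421 0.245 0.331]
[0.412 0.199 0.318]
```

{"op": "drive_tool", "data": {"rows": [-0.0454,-0.0139,0.0095,-0.0583,-0.0434,0.1381,1,-0.0454,-0.0139,0.0095,-0.0583,-0.0434,0.1381,1,-0.0454,-0.0139,0.0095,-0.0583,-0.0434,0.1381,1,-0.0454,-0.0139,0.0095,-0.0583,-0.0434,0.1381,1,-0.0454,-0.0139,0.0095,-0.0583,-0.0434,0.1381,1]}}

```text
time_s: 0.72
tool_pos: [0.4125, 0.3843, 0.362]
tool_rot: [160.3, 5.7, 112.6]
force: [0.7, 0.3, 0.1]
grip_width: 0.0874
grasp_force: 0.0
```

{"op": "drive_tool", "data": {"rows": [-0.0454,-0.0139,0.0095,-0.0583,-0.0434,0.1381,1,-0.0454,-0.0139,0.0095,-0.0583,-0.0434,0.1381,1,-0.0454,-0.0139,0.0095,-0.0583,-0.0434,0.1381,1,-0.0454,-0.0139,0.0095,-0.0583,-0.0434,0.1381,1,0,0,0,0,0,0,1]}}

```text
time_s: 1.35
tool_pos: [0.4116, 0.1958, 0.3155]
tool_rot: [145.2, 0.1, 80.0]
force: [-0.6, 0.8, 0.4]
grip_width: 0.0872
grasp_force: 0.0
```

Run:
```python
from h import *
from cell import read_camera
o=get_obs();c=read_camera("wrist");print(o["tool_pos"],o["tool_rot"],o["qpos"].round(1));print({k:v for k,v in c.items() if k!="color"})
c["T"]=pose(o)@c["mount"];np.save("pics/w1.npy",c,allow_pickle=True)
im=c["color"].copy()
r=plateR(-9.7);P=r.apply([[.045,.08,.01],[.045,-.08,.01],[-.045,-.08,.01],[-.045,.08,.01],[0,.06,.01],[0,-.06,.01]])+[.582,.17,.072]
for q in proj(c,P,c["T"]): print(q)
cv2.imwrite("pics/w1.png",cv2.resize(im,(800,600),interpolation=cv2.INTER_CUBIC))
```

```text
[0.41160352 0.19579525 0.31550777] [1.45172903e+02 1.12521715e-01 8.00329116e+01] [-50.5 -10.4  10.6 128.2  40.8  45.5 -74.7]
{'fov_y': 68.58783671201577, 'cx': 258.8586940598445, 'cy': 198.14854378483884, 'mount': array([[ 1.78198713e-04,  9.69920831e-01,  2.43420522e-01,
         6.69959136e-02],
       [ 9.99999978e-01, -1.45443581e-04, -1.52534185e-04,
        -3.61948807e-04],
       [-1.12542131e-04,  2.43420544e-01, -9.69920835e-01,
         1.97660072e-02],
       [ 0.00000000e+00,  0.00000000e+00,  0.00000000e+00,
         1.00000000e+00]])}
[311.10878832 107.4714304 ]
[304.48542666 267.42576517]
[218.72444694 267.5013759 ]
[212.06989522 107.75217608]
[261.56265111 130.24888206]
[261.57992937 249.86609166]
```

View pics/w1.png

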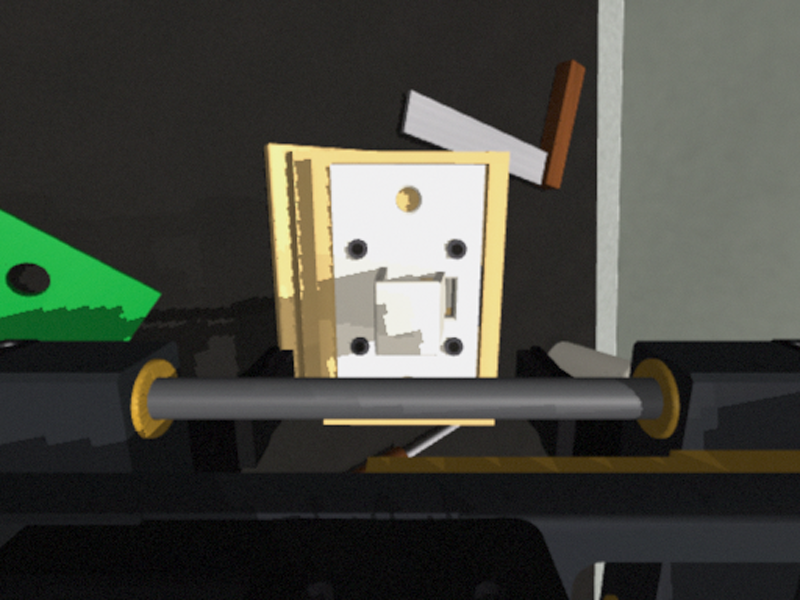

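Run:
```python
from h import *
c=np.load("pics/w1.npy",allow_pickle=True).item()
px=(np.array([[330,164],[487,165],[409,199.]])+.5)/1.5625-.5
P=np.array([[-.045,.08,.01],[.045,.08,.01],[0,.06,.01]])
x,r=fit(plateR,.072,[(c,c["T"],P,px)],[.58,.17,-10]);print(x.round(4),r.round(2).tolist())
# handle bridge top corners check
print((proj(c,plateR(x[2]).apply([[-.017,.02,.06],[.017,.02,.06],[-.017,-.02,.06],[.017,-.02,.06]])+[x[0],x[1],.072],c["T"])+.5)*1.5625-.5)
plan(over(plateR,x,.072,.25));
```

```text
[  0.5815   0.1724 -10.2291] [[0.75, -0.16], [-0.43, -0.29], [-0.33, 0.44]]
[[374.65336421 281.45095371]
 [442.26582315 281.82302515]
 [375.53219246 356.5654449 ]
 [440.30476742 356.9394371 ]]
n 1 row [0.0046, -0.0004, 0.0488, -0.0013, -0.0053, 0.0065] total t [ 0.0046 -0.0004  0.0488] rotdeg [-0.07 -0.3   0.37]
```

{"op": "drive_tool", "data": {"rows": [0.0046,-0.0004,0.049,-0.0013,-0.0053,0.0065,1,0,0,0,0,0,0,1,0,0,0,0,0,0,1], "grip_force": 25}}

```text
time_s: 1.78
tool_pos: [0.4413, 0.2005, 0.2783]
tool_rot: [144.9, -0.1, 79.9]
force: [0.9, 1.2, -0.7]
grip_width: 0.0871
grasp_force: 0.0
```

Run:
```python
from h import *
from cell import read_camera
p=[.5815,.1724,-10.23]
plan(over(plateR,p,.072,.198))
o=get_obs();c=read_camera("wrist");T=pose(o)@c["mount"]
cv2.imwrite("pics/w2.png",cv2.resize(c["color"],(800,600)))
print((proj(c,plateR(p[2]).apply([[-.017,.02,.06],[.017,.02,.06],[-.045,.08,.01],[.045,.08,.01],[0,.06,.01]])+[p[0],p[1],.072],T)+.5)*1.5625-.5)
```

```text
n 1 row [-0.0029, -0.0014, 0.053, 0.002, -0.0026, 0.0015] total t [-0.0029 -0.0014  0.053 ] rotdeg [ 0.11 -0.15  0.09]
[[359.69045121 327.13050316]
 [443.56161596 327.21719768]
 [308.8829201  178.67833802]
 [495.27946369 179.02273486]
 [402.11903892 221.06651706]]
```

View pics/w2.png

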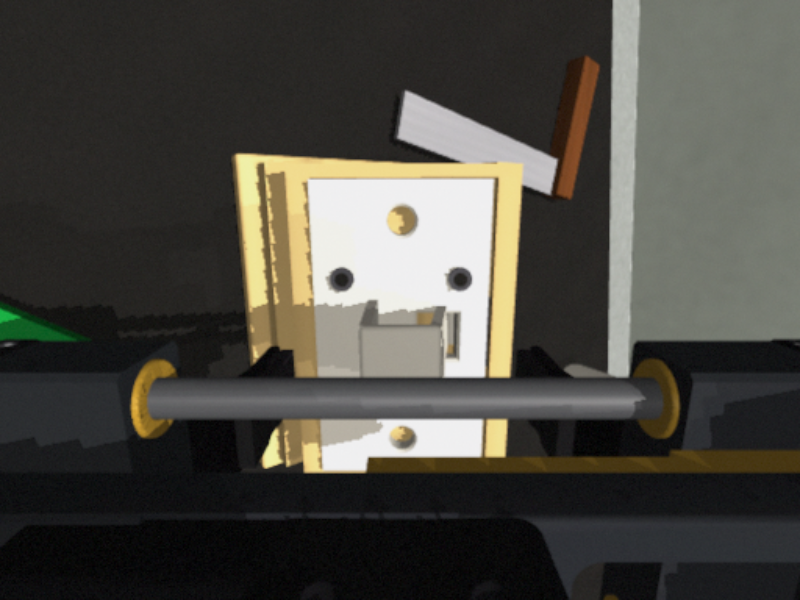

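Wrist view: guide hole at (402,220), plate corners (309,179), (494,179), bridge edge (360–444,326). All agree with the model to about 1 px.

{"op": "drive_tool", "data": {"rows": [-0.0029,-0.0014,0.0265,0.002,-0.0026,0.0015,1,0,0,0.0265,0,0,0,1,0,0,0,0,0,0,1,0,0,0,0,0,0,1]}}

```text
time_s: 2.33
tool_pos: [0.4694, 0.1922, 0.2348]
tool_rot: [144.9, -0.1, 79.7]
force: [0.2, -0.9, 0.6]
grip_width: 0.0875
grasp_force: 0.0
```

Run:
```python
from h import *
for i in range(3): plan(over(plateR,[.5815,.1724,-10.23],.072,.198))
```

```text
n 1 row [0.0004, -0.0002, 0.0007, 0.0009, -0.0009, -0.0011] total t [ 0.0004 -0.0002  0.0007] rotdeg [ 0.05 -0.05 -0.07]
n 1 row [0.0004, -0.0002, 0.0007, 0.0009, -0.0009, -0.0011] total t [ 0.0004 -0.0002  0.0007] rotdeg [ 0.05 -0.05 -0.07]
n 1 row [0.0004, -0.0002, 0.0007, 0.0009, -0.0009, -0.0011] total t [ 0.0004 -0.0002  0.0007] rotdeg [ 0.05 -0.05 -0.07]
```

{"op": "drive_tool", "data": {"rows": [0.0004,0,0.001,0,0,0,-1,0,0,0,0,0,0,-1,0,0,0,0,0,0,-1,0,0,0,0,0,0,-1,0,0,0,0,0,0,-1], "grip_force": 25}}

```text
time_s: 2.95
tool_pos: [0.4702, 0.1917, 0.2327]
tool_rot: [145.0, 0.0, 79.7]
force: [2.7, -0.7, 0.5]
grip_width: 0.0453
grasp_force: 1.2
```

{"op": "drive_tool", "data": {"rows": [0,0,0,0,0,0,-1,0,0,0,0,0,0,-1,0,0,0,0,0,0,-1]}}

```text
time_s: 3.32
tool_pos: [0.4703, 0.1915, 0.2327]
tool_rot: [145.0, 0.0, 79.7]
force: [3.4, -1.5, -0.2]
grip_width: 0.0339
grasp_force: 25.0
```

Handle is 34 mm across, so the tab is fully squeezed. Lifting along the slope's normal.

{"op": "drive_tool", "data": {"rows": [0,0,-0.01,0,0,0,-1,0,0,-0.015,0,0,0,-1,0,0,-0.02,0,0,0,-1,0,0,-0.02,0,0,0,-1,0,0,-0.02,0,0,0,-1]}}

```text
time_s: 3.95
tool_pos: [0.4207, 0.2005, 0.3025]
tool_rot: [145.1, 0.0, 79.7]
force: [-1.3, -0.2, -2.7]
grip_width: 0.0337
grasp_force: 25.0
```

{"op": "drive_tool", "data": {"rows": [0,0,-0.02,0,0,0,-1,0,0,-0.02,0,0,0,-1,0,0,0,0,0,0,-1,0,0,0,0,0,0,-1]}}

```text
time_s: 4.45
tool_pos: [0.3992, 0.2043, 0.3344]
tool_rot: [145.1, 0.0, 79.7]
force: [-0.2, -0.1, -2.5]
grip_width: 0.0337
grasp_force: 25.0
```

Run:
```python
from h import *
print(get_obs()["qpos"])
# hover 0.13 above jig_top with plate level (TCP = plate+0.198); retreat up first
plan(over(jigR,[.5585,-.2394,-11.9],.042,.198+.15),show=True)
```

```text
[-51.54998391 -12.31723114   9.20039472 127.45231713  39.89881393
  49.05460516 -75.13548597]
n 9 row [-0.045, 0.0278, 0.0031, 0.0677, -0.0009, 0.003] total t [-0.408   0.2253  0.0898] rotdeg [34.92 -0.44  1.54]
[0.399 0.204 0.334]
[0.415 0.156 0.348]
[0.432 0.107 0.359]
[0.449 0.058 0.369]
[0.467 0.008 0.377]
[ 0.485 -0.041  0.384]
[ 0.504 -0.09   0.388]
[ 0.522 -0.14   0.391]
[ 0.54  -0.19   0.391]
[ 0.558 -0.239  0.39 ]
```

Run:
```python
from h import *
r=jigR(-11.9)
for d in(-.08,-.2):
    q=r.apply([0,d,0]); plan(over(jigR,[.5585+q[0],-.2394+q[1],-11.9],.042,.198+.20),show=True)
```

```text
n 10 row [-0.0485, 0.0266, -0.0022, 0.0609, -0.0008, 0.0027] total t [-0.488   0.2521  0.0476] rotdeg [34.92 -0.44  1.54]
[0.399 0.204 0.334]
[0.411 0.153 0.351]
[0.423 0.101 0.367]
[0.436 0.05  0.381]
[ 0.45  -0.002  0.394]
[ 0.464 -0.055  0.406]
[ 0.479 -0.107  0.416]
[ 0.495 -0.159  0.424]
[ 0.51  -0.212  0.431]
[ 0.526 -0.265  0.436]
[ 0.542 -0.318  0.44 ]
n 12 row [-0.0504, 0.022, -0.002, 0.0508, -0.0006, 0.0022] total t [-0.6079  0.2494  0.0458] rotdeg [34.92 -0.44  1.54]
[0.399 0.204 0.334]
[0.407 0.152 0.349]
[0.415 0.099 0.362]
[0.424 0.046 0.374]
[ 0.433 -0.007  0.386]
[ 0.442 -0.06   0.396]
[ 0.452 -0.113  0.406]
[ 0.463 -0.167  0.414]
[ 0.473 -0.22   0.421]
[ 0.484 -0.274  0.428]
[ 0.495 -0.328  0.433]
[ 0.506 -0.381  0.437]
[ 0.517 -0.435  0.44 ]
```

{"op": "drive_tool", "data": {"rows": [-0.0485,0.0266,-0.0022,0.0609,-0.0008,0.0027,-1,-0.0485,0.0266,-0.0022,0.0609,-0.0008,0.0027,-1,-0.0485,0.0266,-0.0022,0.0609,-0.0008,0.0027,-1,-0.0485,0.0266,-0.0022,0.0609,-0.0008,0.0027,-1,-0.0485,0.0266,-0.0022,0.0609,-0.0008,0.0027,-1]}}

```text
time_s: 5.08
tool_pos: [0.4646, -0.0576, 0.4062]
tool_rot: [162.6, -0.1, 78.8]
force: [0.8, 0.8, -3.7]
grip_width: 0.0336
grasp_force: 25.0
```

{"op": "drive_tool", "data": {"rows": [-0.0485,0.0266,-0.0022,0.0609,-0.0008,0.0027,-1,-0.0485,0.0266,-0.0022,0.0609,-0.0008,0.0027,-1,-0.0485,0.0266,-0.0022,0.0609,-0.0008,0.0027,-1,-0.0485,0.0266,-0.0022,0.0609,-0.0008,0.0027,-1,-0.0485,0.0266,-0.0022,0.0609,-0.0008,0.0027,-1]}}

```text
time_s: 5.7
tool_pos: [0.5432, -0.3192, 0.4406]
tool_rot: [-179.9, 0.1, 78.1]
force: [-0.2, 0.0, -1.0]
grip_width: 0.0338
grasp_force: 25.0
```

{"op": "drive_tool", "data": {"rows": [0,0,0,0,0,0,-1,0,0,0,0,0,0,-1]}}

```text
time_s: 5.95
tool_pos: [0.5426, -0.3177, 0.4396]
tool_rot: [-179.9, 0.0, 78.0]
force: [-0.0, 1.0, -3.0]
grip_width: 0.0339
grasp_force: 25.0
```

Run:
```python
from h import *
from cell import read_camera
o=get_obs();c=read_camera("wrist");c["T"]=pose(o)@c["mount"];np.save("pics/j1.npy",c,allow_pickle=True)
print(o["tool_pos"],o["tool_rot"],o["qpos"])
P=jigR(-11.9).apply([[0,.06,.077],[0,-.06,.077]])+[.5585,-.2394,0];print(proj(c,P,c["T"]))
```

```text
[ 0.54258962 -0.31774936  0.43961883] [-1.79916203e+02  2.57638623e-02  7.80483839e+01] [ -8.41488535  18.70224744  46.49034627  84.82320149 -13.51204216
  82.33995576  26.42065876]
[[259.11314188  59.9335687 ]
 [259.14750802 167.03427561]]
```

{"op": "drive_tool", "data": {"rows": [-0.04,0,0,0,0,0,-1,-0.04,0,0,0,0,0,-1,-0.04,0,0,0,0,0,-1,0,0,0,0,0,0,-1,0,0,0,0,0,0,-1]}}

```text
time_s: 6.62
tool_pos: [0.5182, -0.4336, 0.4418]
tool_rot: [179.8, -0.1, 78.2]
force: [0.6, 0.8, -3.1]
grip_width: 0.0337
grasp_force: 25.0
```

Run:
```python
from h import *
from cell import read_camera
o=get_obs();c=read_camera("wrist");c["T"]=pose(o)@c["mount"];np.save("pics/j2.npy",c,allow_pickle=True)
print(o["tool_pos"],o["tool_rot"],o["qpos"])
P=jigR(-11.9).apply([[0,.06,.077],[0,-.06,.077]])+[.5585,-.2394,0];print(proj(c,P,c["T"]))
a=np.load("pics/j1.npy",allow_pickle=True).item()["color"]
f=lambda i:cv2.resize(i[:220,130:397],(800,600*220//200//1),interpolation=cv2.INTER_CUBIC)
g=lambda i:cv2.resize(i[:150,56:456],(800,300),interpolation=cv2.INTER_CUBIC)
cv2.imwrite("pics/j12.png",np.vstack([g(a),g(c["color"])]))
```

```text
[ 0.51815991 -0.433569    0.44177748] [ 1.79823203e+02 -1.33247169e-01  7.82037474e+01] [  4.65364431  25.73155963  47.22412218  77.30684716 -18.87645703
  84.799368    38.8465873 ]
[[258.15511934 -64.16727137]
 [257.99221235  63.01104725]]
```

View pics/j12.png

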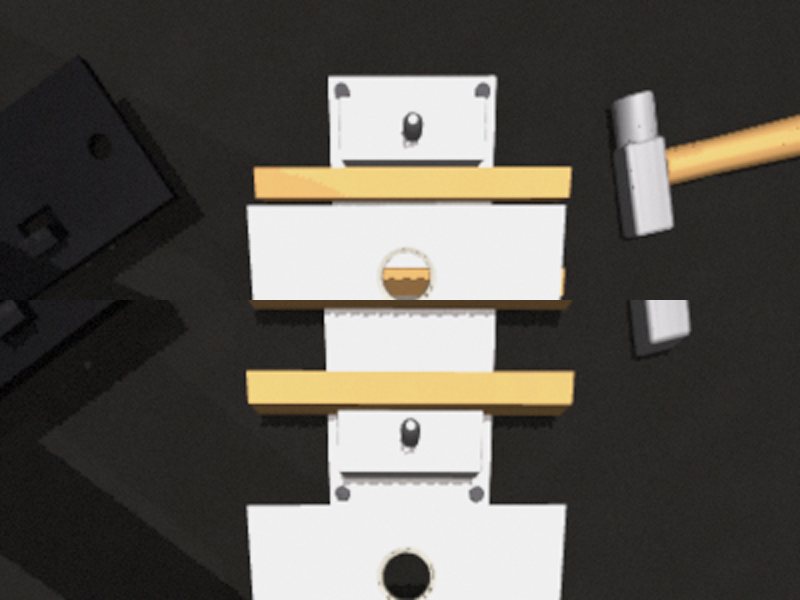

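Run:
```python
from h import *
a,b=[np.load(f"pics/j{i}.npy",allow_pickle=True).item() for i in(1,2)]
u=lambda p:(np.array(p,float)+.5)/2-.5+[56,0]
# base corners (z .012) seen: j1 top corners
O=[(a,a["T"],np.array([[0,.06,.077],[-.055,.1,.012],[.055,.1,.012]]),u([[412,118],[329,76],[496,76]])),
   (b,b["T"],np.array([[0,-.06,.077]]),u([[410,124]]))]
x,r=fit(jigR,0,O,[.56,-.24,-12]);print("jig",x,r.round(2).tolist())
x2,r=fit(jigR,0,[(O[0][0],O[0][1],O[0][2][:1],O[0][3][:1]),O[1]],[.56,-.24,-12]);print("pins only",x2,r.round(2).tolist())
# plate in tool frame: fit dx,dy,rot about z, height
P=np.array([[0,.06,.01],[-.045,.08,.01],[.045,.08,.01]])
px=np.vstack([u([[407,276],[248,206],[566,206]])])
def g(p,z): return F.apply(R.from_euler('Z',p[2],degrees=True).apply(P))+[p[0],p[1],z]
for free in(0,1):
    f=lambda p:(proj(a,g(p,p[3] if free else .198),a["mount"])-px).ravel()
    s=least_squares(f,[0,0,0,.198],x_scale=[.01,.01,1,.01]);print(s.x.round(4),s.fun.round(2))
```

```text
jig [  0.5618208   -0.23918281 -12.04512779] [[0.37, 0.3], [-0.61, -0.47], [0.17, -0.33], [-0.05, 0.4]]
pins only [  0.5617192   -0.23878829 -11.82199565] [[-0.0, -0.05], [-0.0, 0.05]]
[ 0.0007 -0.0002  0.0202  0.198 ] [-0.01  0.71  0.11 -0.34 -0.1  -0.34]
[ 0.0007 -0.0002  0.0202  0.1981] [-0.01  0.69  0.15 -0.33 -0.15 -0.34]
```

```bash
cat >> h.py <<'E'
J=[.5618,-.2390,-11.95]
def jt(h,J=J):
    q=jigR(J[2]).apply([.0002,-.0007,0]);return over(jigR,[J[0]+q[0],J[1]+q[1],J[2]],.042,.198+h)
E
python3 - <<'E'
from h import *
plan(jt(.16)); plan(jt(.05))
E
```

```text
n 4 row [0.0495, 0.0007, 0.0105, 0.0008, -0.0006, 0.0009] total t [0.1981 0.0028 0.0422] rotdeg [ 0.18 -0.13  0.22]
n 5 row [0.0396, 0.0005, 0.0304, 0.0006, -0.0005, 0.0008] total t [0.1978 0.0025 0.1522] rotdeg [ 0.18 -0.13  0.22]
```

{"op": "drive_tool", "data": {"rows": [0.0396,0.0005,0.0085,0.0006,-0.0005,0.0008,-1,0.0396,0.0005,0.0085,0.0006,-0.0005,0.0008,-1,0.0396,0.0005,0.0085,0.0006,-0.0005,0.0008,-1,0.0396,0.0005,0.0085,0.0006,-0.0005,0.0008,-1,0.0396,0.0005,0.0085,0.0006,-0.0005,0.0008,-1]}}

```text
time_s: 7.3
tool_pos: [0.5619, -0.2384, 0.3988]
tool_rot: [-180.0, 0.0, 78.1]
force: [0.0, -0.3, -2.4]
grip_width: 0.0338
grasp_force: 25.0
```

{"op": "drive_tool", "data": {"rows": [0,0,0.025,0,0,0,-1,0,0,0.025,0,0,0,-1,0,0,0.025,0,0,0,-1,0,0,0.025,0,0,0,-1,0,0,0,0,0,0,-1]}}

```text
time_s: 7.92
tool_pos: [0.5609, -0.2396, 0.297]
tool_rot: [-179.7, 0.0, 78.0]
force: [0.5, 0.4, -2.6]
grip_width: 0.0336
grasp_force: 25.0
```

{"op": "drive_tool", "data": {"rows": [0,0,0,0,0,0,-1,0,0,0,0,0,0,-1]}}

```text
time_s: 8.18
tool_pos: [0.5617, -0.2421, 0.3002]
tool_rot: [179.9, 0.1, 77.9]
force: [-0.6, 0.6, -3.2]
grip_width: 0.0341
grasp_force: 25.0
```

```bash
python3 -c "
from h import *
plan(jt(.045),n=1)"
```

```text
n 1 row [0.0023, -0.0003, 0.0151, 0.001, 0.0021, -0.0025] total t [ 0.0023 -0.0003  0.0151] rotdeg [ 0.06  0.12 -0.14]
```

{"op": "drive_tool", "data": {"rows": [0.0015,0,0.014,0,0,0,-1,0,0,0,0,0,0,-1,0,0,0,0,0,0,-1]}}

```text
time_s: 8.55
tool_pos: [0.5613, -0.2407, 0.2844]
tool_rot: [-179.9, 0.1, 77.9]
force: [0.1, 0.1, -2.9]
grip_width: 0.0335
grasp_force: 25.0
```

Run:
```python
from h import *
from cell import read_camera
for i in range(4):
    o=get_obs();c=read_camera("wrist");print(o["tool_pos"].round(4),o["tool_rot"].round(2))
plan(jt(.04),n=1)
T=pose(o)@c["mount"]
print("pin pred",proj(c,jigR(J[2]).apply([[0,.06,.077]])+[J[0],J[1],0],T))
print("hole low/top",proj(c,F.apply([[0,.06,.0],[0,.06,.01]])+[.0007,-.0002,.198],c["mount"]))
t=read_camera("top")["color"];s=read_camera("side")["color"]
q=lambda i,x,y,w,h,W,H:cv2.resize(i[y:y+h,x:x+w],(W,H),interpolation=cv2.INTER_CUBIC)
cv2.imwrite("pics/h1.png",np.hstack([q(c["color"],230,110,60,60,400,400),q(s,280,190,110,110,400,400)]))
```

```text
[ 0.5613 -0.2407  0.2844] [-1.7988e+02  1.3000e-01  7.7860e+01]
[ 0.5614 -0.2409  0.2846] [-1.7991e+02  1.4000e-01  7.7860e+01]
[ 0.5615 -0.2409  0.2848] [-1.7993e+02  1.4000e-01  7.7860e+01]
[ 0.5615 -0.2409  0.2848] [-1.7993e+02  1.3000e-01  7.7860e+01]
n 1 row [0.0012, 0.0001, 0.0048, -0.0012, 0.0023, -0.0033] total t [0.0012 0.0001 0.0048] rotdeg [-0.07  0.13 -0.19]
pin pred [[259.48469247 134.64980179]]
hole low/top [[259.28087457 137.9136102 ]
 [259.30759495 138.53087825]]
```

View pics/h1.png

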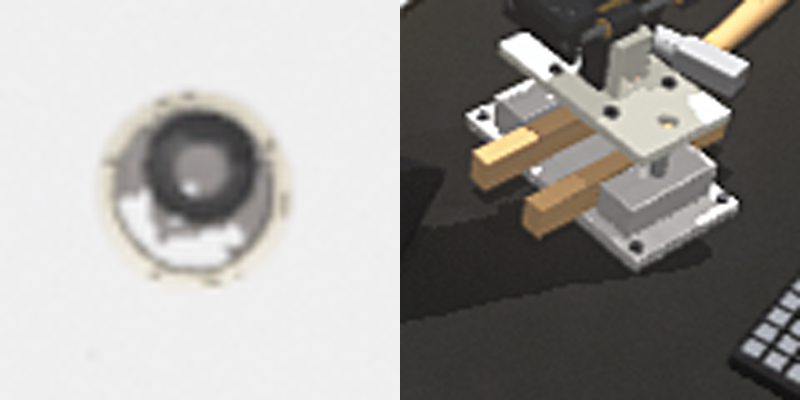

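{"op": "drive_tool", "data": {"rows": [0.0017,0.0002,0,0,0.002,-0.003,-1,0,0,0.005,0,0,0,-1,0,0,0.005,0,0,0,-1,0,0,0.003,0,0,0,-1,0,0,0,0,0,0,-1]}}

```text
time_s: 9.48
tool_pos: [0.5618, -0.2391, 0.2711]
tool_rot: [-179.9, 0.0, 78.0]
force: [0.0, -0.1, -3.7]
grip_width: 0.0337
grasp_force: 25.0
```

Run:
```python
from h import *
from cell import read_camera
read_camera("wrist");c=read_camera("wrist")
o=get_obs();print(o["tool_pos"],o["force"],o["wrist_torque"]);plan(jt(.03),n=1)
T=pose(o)@c["mount"]
print("pin pred",proj(c,jigR(J[2]).apply([[0,.06,.077]])+[J[0],J[1],0],T),"aligned",proj(c,F.apply([[0,.06,.002]])+[.0007,-.0002,.198],c["mount"]))
cv2.imwrite("pics/h2.png",cv2.resize(c["color"][110:170,230:290],(400,400),interpolation=cv2.INTER_CUBIC))
```

```text
[ 0.56194323 -0.23919351  0.27161126] [ 0.02178527 -0.98791822 -3.04109588] [-0.08450869  0.09925578  0.04681254]
n 1 row [-0.0005, 0.0, 0.0016, -0.0016, 0.0003, -0.0003] total t [-0.0005  0.      0.0016] rotdeg [-0.09  0.02 -0.02]
pin pred [[259.79208743 138.93058964]] aligned [[259.28213787 138.03398903]]
```

View pics/h2.png

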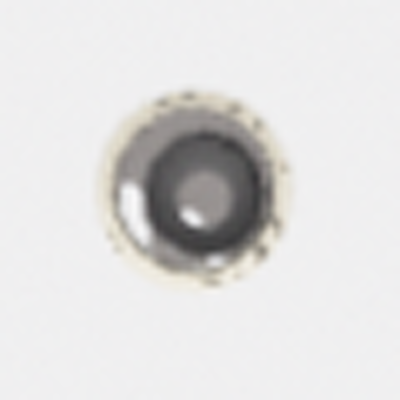

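{"op": "drive_tool", "data": {"rows": [-0.0005,0.0011,0,0,0,0,-1,0,0,0.004,0,0,0,-1,0,0,0.004,0,0,0,-1,0,0,0.004,0,0,0,-1,0,0,0,0,0,0,-1]}}

```text
time_s: 10.2
tool_pos: [0.5627, -0.2397, 0.259]
tool_rot: [-179.9, 0.0, 78.0]
force: [0.3, -0.1, -2.4]
grip_width: 0.0339
grasp_force: 25.0
```

{"op": "drive_tool", "data": {"rows": [0,0,0.003,0,0,0,-1,0,0,0.003,0,0,0,-1,0,0,0,0,0,0,-1]}}

```text
time_s: 10.58
tool_pos: [0.5628, -0.2397, 0.2533]
tool_rot: [-179.9, 0.0, 78.0]
force: [0.6, -0.9, -1.9]
grip_width: 0.0338
grasp_force: 25.0
```

{"op": "drive_tool", "data": {"rows": [0,0,0.004,0,0,0,-1,0,0,0.004,0,0,0,-1,0,0,0.003,0,0,0,-1,0,0,0,0,0,0,-1,0,0,0,0,0,0,-1]}}

```text
time_s: 11.2
tool_pos: [0.5629, -0.2399, 0.2427]
tool_rot: [-179.9, 0.0, 78.0]
force: [-0.1, -0.0, -3.6]
grip_width: 0.0341
grasp_force: 25.0
```

{"op": "drive_tool", "data": {"rows": [0,0,0.001,0,0,0,-1,0,0,0.001,0,0,0,-1,0,0,0,0,0,0,-1,0,0,0,0,0,0,-1]}}

```text
time_s: 11.7
tool_pos: [0.5629, -0.2398, 0.2406]
tool_rot: [-179.9, 0.0, 78.0]
force: [0.7, -0.0, -2.9]
grip_width: 0.034
grasp_force: 25.0
```

{"op": "drive_tool", "data": {"rows": [0,0,0.001,0,0,0,-1,0,0,0.001,0,0,0,-1,0,0,0,0,0,0,-1,0,0,0,0,0,0,-1]}}

```text
time_s: 12.2
tool_pos: [0.5629, -0.24, 0.2392]
tool_rot: [-179.9, 0.0, 78.0]
force: [-0.8, -0.8, 2.4]
grip_width: 0.0337
grasp_force: 25.0
```

{"op": "drive_tool", "data": {"rows": [0,0,0.0007,0,0,0,-1,0,0,0,0,0,0,-1,0,0,0,0,0,0,-1]}}

```text
time_s: 12.58
tool_pos: [0.5629, -0.24, 0.2391]
tool_rot: [-179.9, -0.0, 78.0]
force: [-3.0, 0.6, 7.7]
grip_width: 0.0343
grasp_force: 25.0
```

Solid contact: the plate is seated. Releasing slowly; I'll check before backing off.

{"op": "drive_tool", "data": {"rows": [0,0,0,0,0,0,0,0,0,0,0,0,0,0.6,0,0,0,0,0,0,1,0,0,0,0,0,0,1,0,0,0,0,0,0,1]}}

```text
time_s: 13.2
tool_pos: [0.5627, -0.2398, 0.2376]
tool_rot: [-179.9, 0.0, 78.0]
force: [-0.7, -0.0, -0.7]
grip_width: 0.0757
grasp_force: 0.0
```

{"op": "drive_tool", "data": {"rows": [0,0,0,0,0,0,1,0,0,-0.01,0,0,0,1,0,0,-0.03,0,0,0,1,0,0,-0.05,0,0,0,1,0,0,-0.05,0,0,0,1]}}

```text
time_s: 13.82
tool_pos: [0.5628, -0.2399, 0.38]
tool_rot: [-179.9, 0.0, 78.0]
force: [1.8, -0.5, 1.3]
grip_width: 0.0872
grasp_force: 0.0
```

{"op": "drive_tool", "data": {"rows": [-0.05,0,-0.03,0,0,0,1,-0.05,0,0,0,0,0,1,-0.05,0,0,0,0,0,1,0,0,0,0,0,0,1,0,0,0,0,0,0,1]}}

```text
time_s: 14.45
tool_pos: [0.5322, -0.3863, 0.4083]
tool_rot: [-179.9, -0.0, 78.0]
force: [0.5, 0.3, 0.1]
grip_width: 0.0868
grasp_force: 0.0
```

Run:
```python
from h import *
from cell import read_camera
o=get_obs();c=read_camera("wrist");T=pose(o)@c["mount"];s=read_camera("side")
P=jigR(J[2]).apply([[0,.06,.052],[0,-.06,.052],[-.045,.08,.052],[.045,.08,.052],[-.045,-.08,.052],[.045,-.08,.052]])+[J[0],J[1],0]
q=proj(c,P,T);print(q.round(1).tolist())
w=cv2.resize(c["color"],(400,300));si=cv2.resize(s["color"][190:280,280:400],(400,300),interpolation=cv2.INTER_CUBIC)
print(((proj(s,P)-[280,190]+.5)*400/120-.5+[400,0]).round(0).tolist())
cv2.imwrite("pics/end.png",np.hstack([w,si]))
```

```text
[[258.2, -15.1], [258.2, 106.6], [214.0, -37.7], [302.4, -37.8], [219.3, 124.7], [297.2, 124.7]]
[[540.0, 71.0], [636.0, 148.0], [486.0, 78.0], [562.0, 42.0], [613.0, 184.0], [692.0, 141.0]]
```

View pics/end.png

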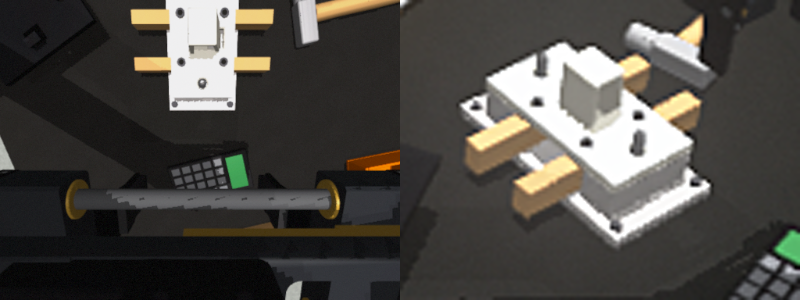

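The left (wrist) view shows the template on the jig with a pin through its hole at (202,83). The right (side) view shows it flat on both shoulders, with pins showing at (541,62) and (638,140). Corners match the home prediction. Handing in.

```bash
python3 -c "
from cell import *
print(sign_off())"
```

```text
the job is handed in; nothing more can be done
None
```

I unclipped the template, lifted it out of the rack and lowered it level over both pins until it was home on the jig. I then let it go and handed the job in at about 14.5 s; the hand-in gave no verdict, but the last pictures show it seated on both pins.

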